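# Vent the samovar and take off its screw cap

### The arm

A 6-joint arm with a two-finger parallel gripper is mounted at the origin on the work surface. World frame = base frame: x ahead of the robot, y to its left, z up, the work surface at z = 0. Lengths are in mm, angles in rad, forces in N, time in s.
With the tool pointing down it reaches from about 350 to 775 mm from the base axis. Payload 5.5 kg.
Tool frame: the origin (TCP) lies between the finger pads; the fingertips stand 19 mm ahead of it and the grasp point (between the pads) is the TCP; x points along the fingers, y is the direction in which the jaws open and shut, and the axes are right-handed (so a half turn about x gives the same grasp; the last joint's range is limited). The gripper opens to 85 mm and grips with 20 to 120 N. Pads are 22 mm wide; open, the fingers measure 114 mm over their backs; the gripper's body (76 mm by 85 mm) begins 54 mm behind the grasp point. The pads swing forward as they close: fully open they stand 13 mm farther back than shut.
Start: joints at [-1.272, 0.313, 0.046, 1.304, 0, 1.431], TCP at [244.292, -520.568, 250.323] pointing down, gripper open.
Joint ranges: [-2.76, 2.76], [-0.86, 1.69], [-1.03, 1.26], [-2.2, 2.34], [-1.47, 1.5], [-3.14, 3.14]. Speed limits (rad/s): [2.57, 2.57, 3.14, 3.14, 3.14, 3.14].

### API

Orientations are given as a unit quaternion [x, y, z, w].
In Python, from cell import env gives the robot as it stands.
- The arm moves only by the tool apply_moves, never from a script. Its arguments are lists of equal length, an entry for each row: "delta_pos": the shift along the world's x, y, z in cm, a list of three; "dr": the turn, a rotation vector about the world's x, y, z in degrees, a list of three; "jaw": the closure in counts, from 0 (fully open) to 255 (shut). In form: {"delta_pos": [[tx, ty, tz], ...], "dr": [[ax, ay, az], ...], "jaw": [jaw, ...]}. A call has 1 to 12 rows; each row is the pose to reach, as a shift and turn from the pose commanded when the call began; what a row does not reach only later rows make up. A row lasts 1/12 s, in which the tool goes at most 41.7 mm and 7.16 degrees, less where a joint would pass 70% of its speed; a pose out of reach is approached as far as the arm can. A call with a gripper value outside its range is refused whole. The fingers move at their own pace and stop on an object; "force" is the grip in N (left out, the last holds). Time passes only in rows, so rows that repeat a pose let the fingers close. It gives the time, the measured TCP pose, the force and the opening at its end, in the units of the state.
- env.sense(): the state, without advancing time (a new reading comes with each control period).
- env.capture(name): name is "scene" or "side" or "wrist"; returns a dict with "pixels" (420x560x3 uint8, blue, green, red), "fovy" (degrees; the focal length in pixels is half the picture's height over the tangent of half this angle, whatever the lens; pixels are square), "cx", "cy" (the principal point, pixels), "origin" and "rotation" of the camera in the world. Camera axes: x right, y down, z forward; pixel columns grow to the right and rows downward; lengths in mm; the calibration is good to about 2 mm. The wrist camera is an equidistant fisheye: a pixel r from the principal point sees the ray r / f radians off the axis. A picture is of the moment at which its call begins. There is no depth.
- env.job_done(): hands the job in, once; it reports no verdict.
Trained networks look in a picture, given as the dict that the camera call returned (one of the last four; its "shot" number tells which), for a name from the list of things; names that differ only in an ending like _2 or _b are one class to them, and where a whole thing is asked for, a point or a joint stands for the part that bears it (a point fixed in the world has none). Each returns a list of dicts, best first, with "p" (0 to 1); they miss things now and then, are a little off and sometimes report something else, mostly with a low value. They report only what shows in the picture. A call takes as long as a camera call. They do not tell look-alikes from the thing itself.
- env.spot_in(picture, label): "xy" ([column, row] in pixels, amid what is visible of it).
- env.cut_out(picture, label): "region" (420x560 bool, what is visible of it) and "xy" ([column, row] in pixels, amid what is visible of it).
The state is a dict: "time_s": time; "q": joint angles; "qd": joint speeds; "effort": joint torques, N m; "position": TCP position; "tcp_rot": TCP orientation; "ft_force": force on the tool from outside, world axes, zero at the start; "torque": the same for the moment, N m; "opening": finger opening in mm.
Only numpy, scipy, OpenCV 4.12 (cv2) and the standard library are available. Lean on these libraries where they do the work, as an engineer would, in place of code of your own. Each camera call takes 0.05 s, during which the arm holds its last target.

### The job

Let the steam out of the samovar before opening it: pull the vent rod out to its middle click and leave it there. Then unscrew the brass filler cap (anticlockwise seen from above) with as many regrasps as it takes until the thread lets go, lift it clear, and set it down (do not drop it) the right way up, open end down, well onto the middle of the trivet. Leave the teapot, the cup and the sugar bowl where they stand.

Things in the scene. Friction and masses are not known exactly. Their poses are not given: they have to be found in the camera images.
- samovar: Steel samovar, fixed, left or right of the trivet. Origin: centre of its foot on the table. Belly 200 mm wide (at 165 mm), collar 160 mm wide up to 218 mm, dome, then a 52 mm wide boss up to 240 mm bearing the upright threaded neck. Vent rod, and below it the tap (under 120 mm high), stick out along its -x, more or less towards the robot; side handles reach 136 mm out along +y and -y, up to 165 mm high.
- neck_top (a point): Centre of the top of the neck, on the cap's axis, 269.5 mm above the table, hidden in the cap at first. Neck 29.5 mm tall, right-handed thread 35 mm across, 9 mm rise a turn. The cap starts screwed home, its top 286.5 mm above the table; nothing else within 60 mm of the axis stands above 240 mm.
- cap_center (a point): Centre (half-way up) of the loose brass screw cap: round, 43.5 mm tall, about 250 g, dark disc on top. z is its axis, up. Its top 16 mm is a solid ribbed head 45 mm across, to be gripped across anywhere round it, best 13.75 mm above this point (8 mm below the top); 40 N does no harm. Below is the hollow skirt, 43 mm across. Standing on the trivet, this point is 21.75 mm above the trivet's top.
- vent_rod (a joint): How far the vent rod is pulled out, in m: 0 fully in (where it starts, or up to 2 mm out), 0.015 the middle click, 0.030 fully out. A spring click holds it at each of these three places and draws it in from several mm off; pulling over a hump between clicks takes about 6 to 9 N.
- rod_knob (a point): Centre of the wooden knob on the end of the vent rod: a cylinder lying along the rod, 26 mm in diameter, 24 mm long, 203 mm above the table, 142 mm from the samovar's axis when in. Moves with the rod; its -x axis points outwards, level, the way the rod is pulled. Free space round it and for 80 mm below; best pinched across from above.
- trivet_top (a point): Centre of the upper face of the flat round dark silicone trivet, fixed to the table, 150 mm in diameter, 8 mm thick (with a small hanging tab at its edge).
- teapot: White ceramic teapot, loose, 132 mm across its belly, 129 mm tall, spout along +y, handle along -y; origin: centre of its underside. Bystander at the far side of the table.
- cup: Amber glass cup in a steel holder, loose, 72 mm across, 105 mm tall, handle 64 mm out along +y; origin: centre of its underside. Bystander on the robot's side of the table.
- sugar_bowl: Blue ceramic bowl, loose, 100 mm across, 55 mm tall; origin: centre of its underside. Bystander at the far left of the table.
- cap: The screw cap; origin: centre of its lower rim, 21.75 mm below cap_center. Turned anticlockwise from above (+ about z) it climbs 9 mm a turn and lets go after about one and a half turns (9.6 rad, give or take 0.5); till then a pull up is stopped by the thread after about 1.5 mm of play. Then lift it 15 mm more, straight up, to clear the neck. It turns easily and stays where it is left.
Not all that is in view belongs to the job. Several things look just like the part that bears trivet_top: the one meant starts farthest to the robot's left. Of the things shaped like the cap, the brass one is meant.

How it is judged:
By the outcome, as a careful person would: the job done as asked, in the order asked, and still so for the second after the job is handed in, with the robot touching nothing.
It also fails if it takes over 72 s, if anything falls off the work surface, if the arm or the gripper's body presses on something with over 40 N, if the wrist force passes 120 N, or if a joint passes its speed limit or range.

## Working session

There is one attempt and no reset: what is moved stays moved. The work goes in short steps, Python scripts to look and compute and a tool call to move; the robot and the scene stay as the last step left them, time stands still between calls to the robot, and variables do not carry over. Pictures are saved under pics/ and viewed, and the job is handed in when it is done.

Besides the shell and the picture viewer there is one more tool, called by a JSON object that holds its "fn" and its "kwargs", one argument or row to a line. apply_moves: Moves the arm, as the interface text tells. Its arguments: {"type":"object","properties":{"delta_pos":{"type":"array"},"dr":{"type":"array"},"jaw":{"type":"array"},"force":{"type":"number"}},"required":["delta_pos","dr","jaw"]}

```bash
ls; mkdir -p pics; cat > h.py <<'E'
import numpy as np, cv2
from scipy.spatial.transform import Rotation as R
from cell import env
def rot(p):
    r=np.array(p["rotation"],float)
    return r if r.shape==(3,3) else R.from_quat(r).as_matrix()
def ray(p,xy,fish=False):
    h=p["pixels"].shape[0]; f=h/2/np.tan(np.radians(p["fovy"])/2)
    u=(xy[0]-p["cx"])/f; v=(xy[1]-p["cy"])/f
    if fish:
        r=np.hypot(u,v); s=np.sin(r)/r if r>1e-9 else 1
        d=np.array([u*s,v*s,np.cos(r)])
    else: d=np.array([u,v,1.])
    d=rot(p)@d; return np.array(p["origin"],float),d/np.linalg.norm(d)
def atz(p,xy,z,fish=False):
    o,d=ray(p,xy,fish); return o+d*(z-o[2])/d[2]
def tri(rays):
    A=sum(np.eye(3)-np.outer(d,d) for o,d in rays); b=sum((np.eye(3)-np.outer(d,d))@o for o,d in rays)
    x=np.linalg.solve(A,b); return x,[np.linalg.norm(np.cross(x-o,d)) for o,d in rays]
def proj(p,X,fish=False):
    c=rot(p).T@(np.array(X,float)-np.array(p["origin"])); f=p["pixels"].shape[0]/2/np.tan(np.radians(p["fovy"])/2)
    if fish:
        t=np.arctan2(np.hypot(c[0],c[1]),c[2]); n=np.hypot(c[0],c[1]); return np.array([p["cx"]+f*t*c[0]/n,p["cy"]+f*t*c[1]/n])
    return np.array([p["cx"]+f*c[0]/c[2],p["cy"]+f*c[1]/c[2]])
E
python3 - <<'E'
from h import *
for n in ["scene","side","wrist"]:
    p=env.capture(n); cv2.imwrite(f"pics/{n}0.png",p["pixels"]); print(n,np.round(p["origin"]),p["fovy"],p["cx"],p["cy"],np.round(rot(p),2).tolist())
    for l in ["samovar","cap","cap_center","rod_knob","trivet_top","teapot","cup","sugar_bowl","neck_top"]:
        try:
            print(l,[(np.round(d["xy"]).tolist(),round(d["p"],2)) for d in env.spot_in(p,l)][:5])
        except Exception as e: print(l,e)
print(env.sense())
E
```

```text
pics
scene [1152. -295. 1224.] 44.57163068486535 274.565614038717 204.70739976747436 [[0.53, 0.7, -0.47], [0.85, -0.45, 0.29], [-0.01, -0.55, -0.83]]
samovar [([190.0, 283.0], 0.74)]
cap [([177.0, 253.0], 0.97), ([256.0, 258.0], 0.69)]
cap_center [([179.0, 256.0], 0.92), ([253.0, 261.0], 0.68)]
rod_knob [([150.0, 229.0], 0.58)]
trivet_top [([168.0, 220.0], 0.79), ([329.0, 236.0], 0.61)]
teapot [([305.0, 302.0], 0.63)]
cup [([230.0, 205.0], 0.62)]
sugar_bowl [([400.0, 231.0], 0.9), ([191.0, 285.0], 0.35)]
neck_top [([190.0, 283.0], 0.62)]
side [ 499. -568.  987.] 46.44817427399268 272.67803950252755 208.72043681853415 [[0.99, -0.12, 0.08], [-0.15, -0.76, 0.63], [-0.02, -0.64, -0.77]]
samovar [([305.0, 352.0], 0.9)]
cap [([310.0, 313.0], 0.9), ([275.0, 286.0], 0.52)]
cap_center [([309.0, 311.0], 0.73), ([277.0, 285.0], 0.64)]
rod_knob [([235.0, 352.0], 0.94), ([207.0, 285.0], 0.59)]
trivet_top [([280.0, 215.0], 0.8), ([171.0, 373.0], 0.8)]
teapot [([360.0, 257.0], 0.91), ([233.0, 351.0], 0.38)]
cup [([207.0, 285.0], 0.63)]
sugar_bowl [([315.0, 162.0], 0.74)]
neck_top [([304.0, 348.0], 
[... 250 characters left out ...]
57)]
teapot []
cup []
sugar_bowl []
neck_top []
{'time_s': 1.5, 'q': array([-1.27158719e+00,  3.13218182e-01,  4.60857686e-02,  1.30359544e+00,
        5.07197853e-06,  1.43119925e+00]), 'qd': array([-0.00063683,  0.00131849,  0.00206702, -0.00076728,  0.00252104,
        0.00211813]), 'effort': array([ 6.99133125e-04, -4.80460382e+01,  2.98808402e+01,  3.70598100e-04,
       -8.38677965e-05, -1.80014774e-05]), 'position': array([ 244.2983884 , -520.56039953,  250.30699805]), 'tcp_rot': array([ 0.69015941,  0.15387573, -0.69015197,  0.15392371]), 'ft_force': array([-0.84490788, -0.50201771,  0.8605288 ]), 'torque': array([ 0.00809925, -0.03702575,  0.02461745]), 'opening': 85.71937977700092}
```

View pics/scene0.png

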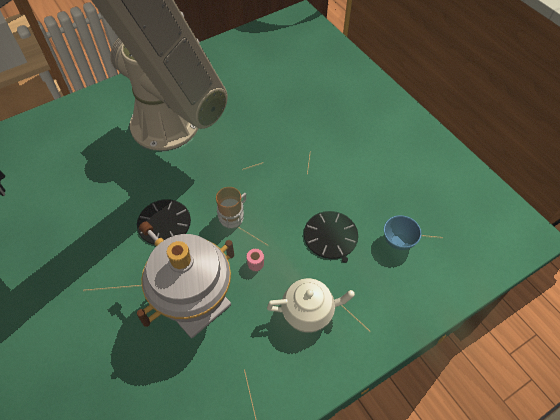

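View pics/side0.png

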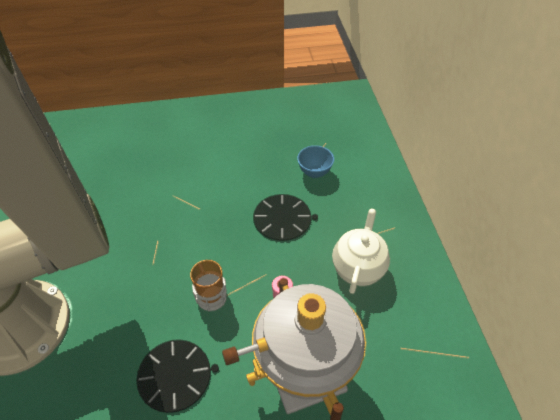

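View pics/wrist0.png

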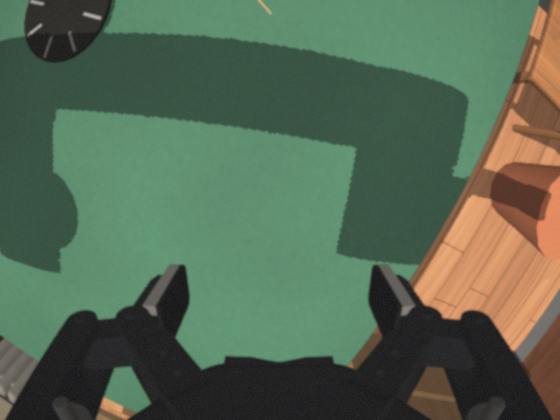

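The scene view shows the brass cap at (177,250) and the knob at (148,229). The trivets are at (330,235) (left, the one meant) and (164,221) (decoy). The cup stands at (230,205). The side view agrees: cap (311,311), knob (233,355), trivet (282,217).

```bash
python3 - <<'E'
from h import *
P={n:env.capture(n) for n in ["scene","side"]}
D={}
for n,p in P.items():
    for l in ["samovar","cap_center","rod_knob","trivet_top","teapot","cup","sugar_bowl"]:
        for d in env.cut_out(p,l)[:3]:
            m=np.array(d["region"]); ys,xs=np.nonzero(m)
            print(n,l,round(d["p"],2),np.round(d["xy"],1),"mask c",xs.mean().round(1),ys.mean().round(1),"bb",xs.min(),xs.max(),ys.min(),ys.max(),len(xs))
            D.setdefault((n,l),[]).append((xs.mean(),ys.mean(),m))
    im=cv2.resize(p["pixels"],None,fx=1,fy=1)
a,b=P["scene"],P["side"]
for l in ["cap_center","rod_knob","trivet_top","cup","teapot","sugar_bowl"]:
    for i,s in enumerate(D.get(("scene",l),[])):
        for j,t in enumerate(D.get(("side",l),[])):
            x,e=tri([ray(a,s[:2]),ray(b,t[:2])]); print(l,i,j,np.round(x,1),np.round(e,1))
for n in P:
    for i,s in enumerate(D.get((n,"trivet_top"),[])): print(n,"trivet z8",atz(P[n],s[:2],8).round(1))
    s=D[(n,"cap_center")][0]; print(n,"capz265",atz(P[n],s[:2],264.75).round(1))
cv2.imwrite("pics/sc_crop.png",cv2.resize(a["pixels"][200:320,110:270],None,fx=5,fy=5,interpolation=cv2.INTER_CUBIC))
cv2.imwrite("pics/si_crop.png",cv2.resize(b["pixels"][280:400,210:370],None,fx=5,fy=5,interpolation=cv2.INTER_CUBIC))
E
```

```text
scene samovar 0.92 [190.5 283.2] mask c 185.7 281.6 bb 137 234 221 336 6890
scene cap_center 0.77 [255.8 260.5] mask c 254.9 259.4 bb 246 263 248 271 351
scene cap_center 0.74 [179.2 254. ] mask c 178.6 254.4 bb 167 190 241 268 519
scene rod_knob 0.49 [148.8 227.7] mask c 146.9 229.3 bb 139 156 221 239 171
scene trivet_top 0.84 [165.9 218.1] mask c 164.5 218.8 bb 137 190 199 243 1583
scene trivet_top 0.59 [330.8 235.8] mask c 330.6 234.9 bb 304 356 211 261 2019
scene teapot 0.72 [306.9 301.1] mask c 308.6 304.2 bb 268 354 278 330 2528
scene teapot 0.24 [178.5 252.7] mask c 178.4 254.5 bb 166 190 241 268 521
scene cup 0.95 [228.9 205.6] mask c 230.0 206.2 bb 216 245 187 227 978
scene cup 0.73 [144.5 230.3] mask c 147.5 230.6 bb 140 156 224 238 132
scene sugar_bowl 0.88 [400.2 234.5] mask c 401.7 232.1 bb 384 420 215 250 1056
side samovar 0.86 [303.2 351.8] mask c 305.0 349.2 bb 222 365 278 419 10773
side cap_center 0.65 [311.4 313.2] mask c 310.6 311.2 bb 297 325 294 329 828
side cap_center 0.56 [278.2 282.9] mask c 278.9 284.5 bb 272 292 276 297 174
side rod_knob 0.61 [233.1 349.9] m
[... 729 characters left out ...]
vet_top 0 0 [ 589.  -177.8  437.9] [39.7 39.7]
trivet_top 0 1 [ 639.3 -181.2  531.6] [51.7 51.7]
trivet_top 1 0 [624.2 207.3   1.3] [0.1 0.1]
trivet_top 1 1 [702.3 136.8 231.7] [27.6 27.6]
cup 0 0 [426.    5.4  53.6] [0.8 0.8]
cup 0 1 [ 572.3 -138.3  221.2] [100.9 100.9]
cup 1 0 [ 481.7 -194.7  291.9] [57. 57.]
cup 1 1 [ 567.5 -259.4  318.4] [27.2 27.2]
teapot 0 0 [777.4  26.6  55. ] [0.3 0.3]
teapot 1 0 [ 677.  -206.3  403.6] [9.9 9.9]
sugar_bowl 0 0 [737.3 354.7  43.4] [0.5 0.5]
scene trivet z8 [ 335.6 -158.3    8. ]
scene trivet z8 [627.  204.6   8. ]
scene capz265 [701.2 -69.9 264.8]
side trivet z8 [623.4 201.8   8. ]
side trivet z8 [747.7 387.2   8. ]
side capz265 [ 605.  -201.6  264.8]
```

View pics/sc_crop.png

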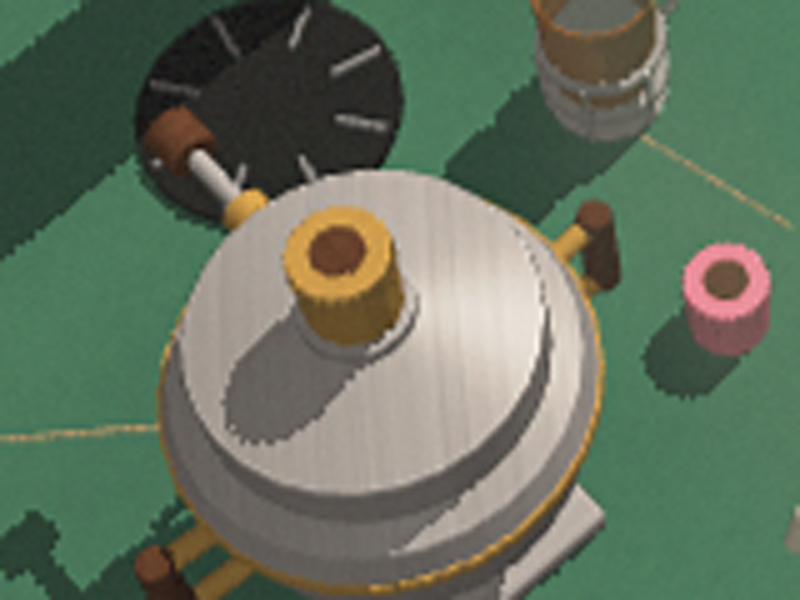

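View pics/si_crop.png

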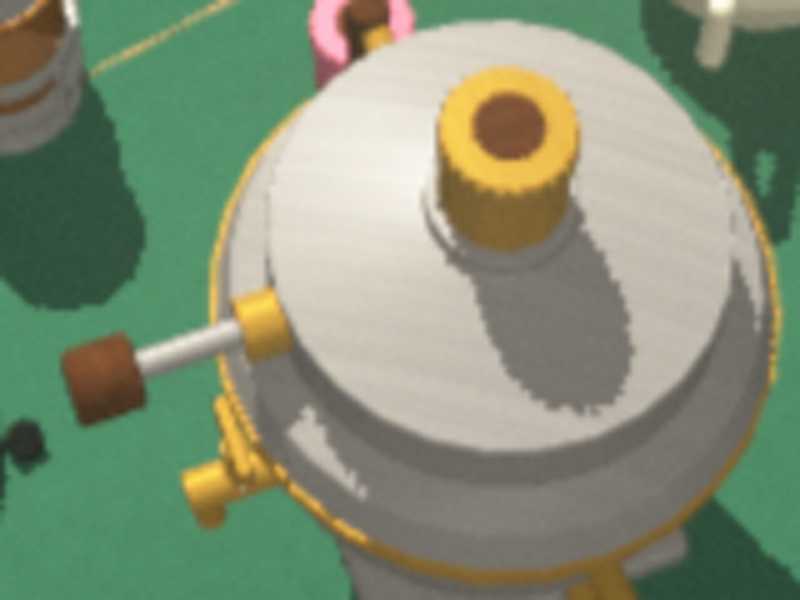

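```bash
python3 - <<'E'
from h import *
a=env.capture("scene");b=env.capture("side")
for n,s,t,z in [("captop",(177.0,249.6),(311.6,304.8),286.5),("knob",(145.3,227.7),(230.2,355.3),203)]:
    x,e=tri([ray(a,s),ray(b,t)]);print(n,x.round(1),np.round(e,1),atz(a,s,z).round(1),atz(b,t,z).round(1))
# trivet: ellipse from dark pixels
for p,bx in ((a,(300,208,362,264)),(b,(250,190,315,243))):
    x0,y0,x1,y1=bx; g=p["pixels"][y0:y1,x0:x1].max(2)<60
    g=cv2.morphologyEx(g.astype(np.uint8),cv2.MORPH_CLOSE,np.ones((7,7)))
    g=cv2.morphologyEx(g,cv2.MORPH_OPEN,cv2.getStructuringElement(cv2.MORPH_ELLIPSE,(15,15)))
    c=max(cv2.findContours(g,cv2.RETR_EXTERNAL,cv2.CHAIN_APPROX_NONE)[0],key=cv2.contourArea)
    pts=np.array([atz(p,q[0]+[x0,y0],6) for q in c])[:,:2].astype(np.float32); print(cv2.minEnclosingCircle(pts),pts.min(0),pts.max(0))
E
```

```text
captop [ 605.3 -200.8  286. ] [0.7 0.7] [ 605.1 -200.3  286.5] [ 605.6 -201.8  286.5]
knob [ 465.6 -229.2  204.1] [0.5 0.5] [ 464.6 -228.7  203. ] [ 465.8 -229.1  203. ]
((624.0205688476562, 195.47605895996094), 73.0452880859375) [550.9884  131.75014] [696.78784 225.92796]
((622.5618896484375, 199.38491821289062), 78.14876556396484) [552.4618   121.879395] [693.3709  276.72644]
```

```bash
python3 - <<'E'
from h import *
s=env.sense(); M=R.from_quat(s["tcp_rot"]).as_matrix(); print(M.round(3)); y=M[:,1]; print("jaw yaw",np.degrees(np.arctan2(y[1],y[0])),"q1",np.degrees(s["q"][0]),"q6",np.degrees(s["q"][5]))
w=np.array([605.3-465.3,-201+229]); print("samovar yaw",np.degrees(np.arctan2(w[1],w[0])))
print((np.array([465.3,-229,300])-s["position"]).round(1))
E
```

```text
[[ 0.     0.425 -0.905]
 [-0.    -0.905 -0.425]
 [-1.     0.    -0.   ]]
jaw yaw -64.86273182171983 q1 -72.85772070091039 q6 82.0050111489555
samovar yaw 11.309932474020217
[221.  291.6  49.7]
```

{"fn": "apply_moves", "kwargs": {
  "delta_pos": [
    [22.1,29.16,5],
    [22.1,29.16,5],
    [22.1,29.16,5],
    [22.1,29.16,5],
    [22.1,29.16,5],
    [22.1,29.16,5],
    [22.1,29.16,5],
    [22.1,29.16,5],
    [22.1,29.16,5],
    [22.1,29.16,5],
    [22.1,29.16,5],
    [22.1,29.16,5]
  ],
  "dr": [
    [0,0,-13.8],
    [0,0,-13.8],
    [0,0,-13.8],
    [0,0,-13.8],
    [0,0,-13.8],
    [0,0,-13.8],
    [0,0,-13.8],
    [0,0,-13.8],
    [0,0,-13.8],
    [0,0,-13.8],
    [0,0,-13.8],
    [0,0,-13.8]
  ],
  "jaw": [90,90,90,90,90,90,90,90,90,90,90,90],
  "force": 40
}}

```text
time_s: 3.4
position: [465.3, -228.8, 300.3]
tcp_rot: [-0.704, -0.07, 0.704, -0.07]
ft_force: [0.3, -0.8, -0.2]
opening: 55.5
```

```bash
python3 - <<'E'
from h import *
s=env.sense(); print(s["time_s"],s["position"].round(1),np.degrees(s["q"]).round(1),s["opening"],s["ft_force"].round(1))
p=env.capture("wrist"); im=p["pixels"].copy()
for X,c in (((465.3,-229,216),(0,0,255)),((605.3,-201,286.5),(255,0,0))):
    u=proj(p,X,True); print(u.round(1)); cv2.circle(im,tuple(int(v) for v in u),3,c,-1)
# tcp
u=proj(p,s["position"],True); print("tcp",u); cv2.circle(im,tuple(int(v) for v in u),3,(0,255,0),-1)
cv2.imwrite("pics/w1.png",im)
for l in ("rod_knob","cap_center"):
  for d in env.cut_out(p,l)[:2]:
    ys,xs=np.nonzero(d["region"]); print(l,d["p"],d["xy"],xs.mean(),ys.mean(),xs.min(),xs.max(),ys.min(),ys.max())
E
```

```text
3.4 [ 465.3 -228.8  300.3] [-35.   11.1   0.6  79.5  -0.  133.6] 55.526032220716964 [ 0.3 -0.8 -0.2]
[279.4 226.2]
[280.8 -34.5]
tcp [279.58324915 292.05129352]
rod_knob 0.86 [276.8, 207.8] 277.8322644301924 203.7089294523927 260 296 153 238
cap_center 0.56 [125.8, 59.8] 127.65175718849841 57.74121405750799 111 151 37 69
```

View pics/w1.png

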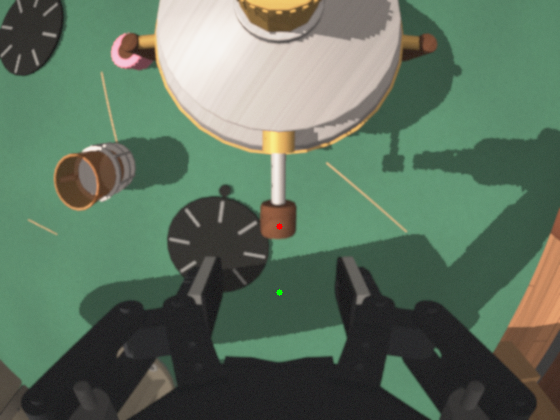

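```bash
python3 - <<'E'
from h import *
p=env.capture("wrist"); im=p["pixels"]
u=np.array([140,27.7])/142.7
for k in (-12,12): print(proj(p,(465.3+u[0]*k,-229+u[1]*k,216),True).round(1),proj(p,(465.3+u[0]*k,-229+u[1]*k,190),True).round(1))
cv2.imwrite("pics/w1c.png",cv2.resize(im[180:260,230:330],None,fx=7,fy=7,interpolation=cv2.INTER_CUBIC))
E
```

```text
[278.  241.2] [278. 228.]
[278.  208.1] [278.1 197.8]
```

View pics/w1c.png

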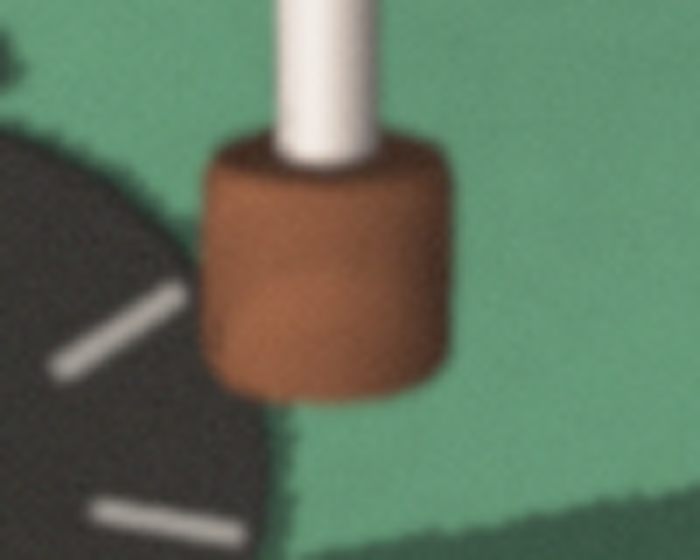

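{"fn": "apply_moves", "kwargs": {
  "delta_pos": [
    [0.2,0.05,-3.3],
    [0.2,0.05,-6.6],
    [0.2,0.05,-9.0],
    [0.2,0.05,-9.9],
    [0.2,0.05,-9.9],
    [0.2,0.05,-9.9],
    [0.2,0.05,-9.9],
    [0.2,0.05,-9.9],
    [0.2,0.05,-9.9],
    [0.2,0.05,-9.9]
  ],
  "dr": [
    [0,0,0],
    [0,0,0],
    [0,0,0],
    [0,0,0],
    [0,0,0],
    [0,0,0],
    [0,0,0],
    [0,0,0],
    [0,0,0],
    [0,0,0]
  ],
  "jaw": [90,90,90,90,90,255,255,255,255,255],
  "force": 40
}}

```text
time_s: 4.43
position: [467.9, -228.0, 203.4]
tcp_rot: [0.704, 0.07, -0.703, 0.07]
ft_force: [-1.1, 5.5, 7.8]
opening: 24.7
```

```bash
python3 - <<'E'
from h import *
s=env.sense(); print(s["time_s"],s["position"].round(1),s["opening"],s["ft_force"].round(1))
p=env.capture("wrist"); cv2.imwrite("pics/w2.png",p["pixels"])
E
```

```text
4.4333 [ 467.9 -228.   203.4] 24.71984889193764 [-1.1  5.5  7.8]
```

View pics/w2.png

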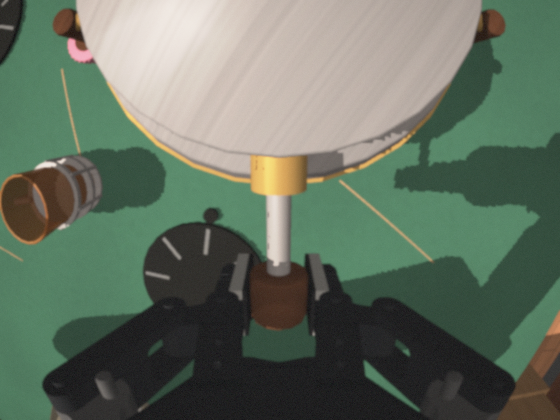

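{"fn": "apply_moves", "kwargs": {
  "delta_pos": [
    [-0.25,-0.05,0],
    [-0.5,-0.1,0],
    [-0.7,-0.14,0],
    [-0.9,-0.18,0],
    [-1.1,-0.22,0],
    [-1.3,-0.26,0],
    [-1.45,-0.29,0],
    [-1.45,-0.29,0],
    [-1.45,-0.29,0]
  ],
  "dr": [
    [0,0,0],
    [0,0,0],
    [0,0,0],
    [0,0,0],
    [0,0,0],
    [0,0,0],
    [0,0,0],
    [0,0,0],
    [0,0,0]
  ],
  "jaw": [255,255,255,255,255,255,255,255,255]
}}

```text
time_s: 5.23
position: [453.3, -230.9, 203.3]
tcp_rot: [0.704, 0.07, -0.703, 0.07]
ft_force: [-1.0, 5.4, 6.9]
opening: 24.6
```

```bash
python3 - <<'E'
from h import *
s=env.sense(); print(s["time_s"],s["position"].round(1),s["opening"],s["ft_force"].round(1))
p=env.capture("wrist"); cv2.imwrite("pics/w3.png",p["pixels"])
E
```

```text
5.2333 [ 453.3 -230.9  203.3] 24.62727972599972 [-1.   5.4  6.9]
```

View pics/w3.png

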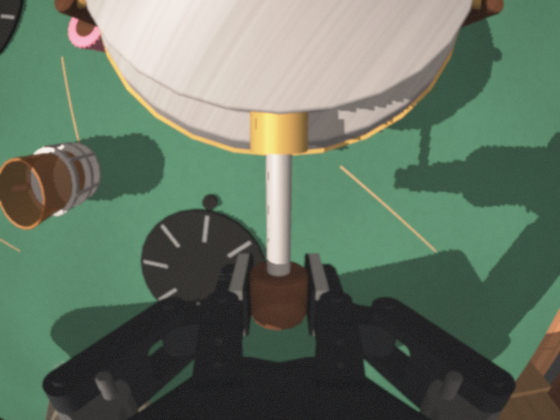

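{"fn": "apply_moves", "kwargs": {
  "delta_pos": [
    [0,0,0],
    [0,0,0],
    [0,0,0],
    [0,0,0],
    [0,0,1],
    [0,0,4],
    [0,0,8],
    [0,0,12],
    [0,0,13],
    [0,0,13]
  ],
  "dr": [
    [0,0,0],
    [0,0,0],
    [0,0,0],
    [0,0,0],
    [0,0,0],
    [0,0,-6],
    [0,0,-12],
    [0,0,-19],
    [0,0,-26],
    [0,0,-27]
  ],
  "jaw": [60,60,60,60,60,60,60,60,60,60]
}}

```text
time_s: 6.12
position: [454.2, -232.5, 336.2]
tcp_rot: [0.703, -0.099, -0.698, -0.096]
ft_force: [0.3, 0.2, -0.7]
opening: 65.4
```

```bash
python3 - <<'E'
from h import *
s=env.sense(); print(s["time_s"],s["position"].round(1),np.degrees(s["q"]).round(1),s["opening"],s["ft_force"].round(1))
p=env.capture("wrist"); cv2.imwrite("pics/w4.png",p["pixels"])
b=env.capture("side"); cv2.imwrite("pics/s4.png",cv2.resize(b["pixels"][280:400,200:360],None,fx=5,fy=5,interpolation=cv2.INTER_CUBIC))
for k in (140,142,155,157,159): print(k,proj(b,(605.3-.981*k,-201-.194*k,203)).round(1))
for d in env.cut_out(b,"rod_knob")[:2]:
    ys,xs=np.nonzero(d["region"]); print(d["p"],d["xy"],xs.min(),xs.max(),ys.min(),ys.max())
E
```

```text
6.1167 [ 454.2 -232.5  336.2] [-36.1   9.7   3.9  83.7  -0.  159.8] 65.35163454360851 [ 0.3  0.2 -0.7]
140 [231.4 354.6]
142 [230.3 355. ]
155 [222.8 357.5]
157 [221.6 357.9]
159 [220.5 358.3]
0.61 [228.2, 353.5] 215 257 344 366
```

View pics/w4.png

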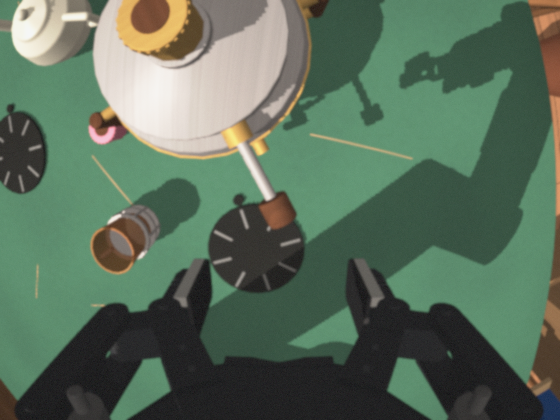

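View pics/s4.png

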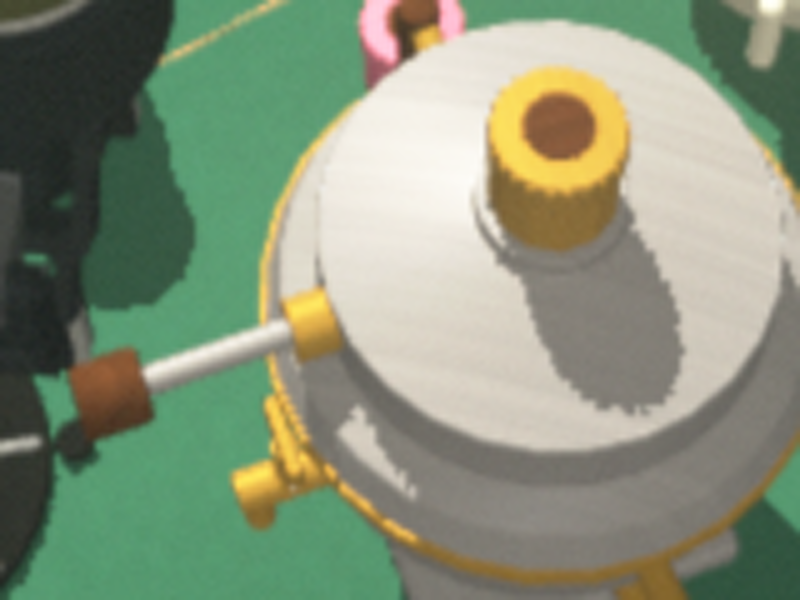

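{"fn": "apply_moves", "kwargs": {
  "delta_pos": [
    [4,0.8,0],
    [8,1.6,0],
    [12,2.4,0],
    [15.1,3.15,0],
    [15.1,3.15,0],
    [15.1,3.15,0]
  ],
  "dr": [
    [0,0,0],
    [0,0,0],
    [0,0,0],
    [0,0,0],
    [0,0,0],
    [0,0,0]
  ],
  "jaw": [60,60,60,60,60,60]
}}

```text
time_s: 6.77
position: [604.3, -199.0, 327.5]
tcp_rot: [-0.699, 0.095, 0.703, 0.096]
ft_force: [-0.2, -0.3, -0.9]
opening: 65.3
```

```bash
python3 - <<'E'
from h import *
s=env.sense(); print(s["time_s"],s["position"].round(1),np.degrees(s["q"]).round(1),s["opening"],s["ft_force"].round(1))
p=env.capture("wrist"); im=p["pixels"].copy(); u=proj(p,(605.3,-201,286.5),True);print(u)
cv2.circle(im,tuple(int(v) for v in u),2,(255,0,0),-1)
for a in range(0,360,20):
    u=proj(p,(605.3+22.5*np.cos(np.radians(a)),-201+22.5*np.sin(np.radians(a)),286.5),True); cv2.circle(im,tuple(int(v) for v in u),1,(255,0,0),-1)
cv2.imwrite("pics/w5.png",im); print(np.round(p["origin"],1))
E
```

```text
6.7667 [ 604.3 -199.   327.5] [-25.4  25.5  24.4  89.3  -0.  170. ] 65.30576493241934 [-0.2 -0.3 -0.9]
[283.19268649 249.66902025]
[ 679.1 -218.7  450.6]
```

View pics/w5.png

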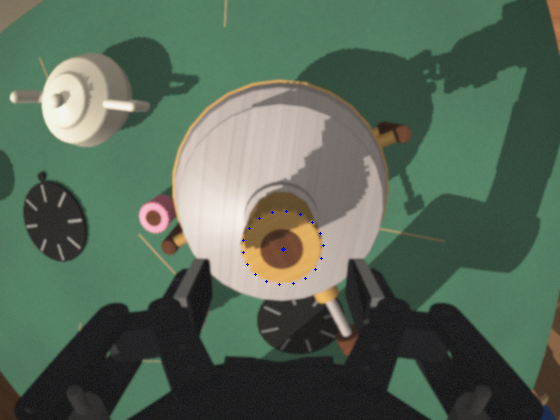

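{"fn": "apply_moves", "kwargs": {
  "delta_pos": [
    [0.05,-0.1,-1.5],
    [0.05,-0.1,-3],
    [0.05,-0.1,-4.5],
    [0.05,-0.1,-5],
    [0.05,-0.1,-5],
    [0.05,-0.1,-5],
    [0.05,-0.1,-5]
  ],
  "dr": [
    [0,0,0],
    [0,0,0],
    [0,0,0],
    [0,0,0],
    [0,0,0],
    [0,0,0],
    [0,0,0]
  ],
  "jaw": [60,60,60,60,60,60,60]
}}

```text
time_s: 7.4
position: [604.1, -201.3, 282.7]
tcp_rot: [0.701, -0.097, -0.7, -0.096]
ft_force: [0.4, -0.1, -0.2]
opening: 65.1
```

```bash
python3 - <<'E'
from h import *
s=env.sense(); print(s["time_s"],s["position"].round(1),np.degrees(s["q"]).round(1),s["opening"],s["ft_force"].round(1))
p=env.capture("wrist"); im=p["pixels"].copy()
for a in range(0,360,20):
    u=proj(p,(605.3+22.5*np.cos(np.radians(a)),-201+22.5*np.sin(np.radians(a)),286.5),True); cv2.circle(im,tuple(int(v) for v in u),1,(255,0,0),-1)
cv2.imwrite("pics/w6.png",im)
E
```

```text
7.4 [ 604.1 -201.3  282.7] [-25.6  24.8  17.2  82.3  -0.  170. ] 65.0528836410656 [ 0.4 -0.1 -0.2]
```

View pics/w6.png

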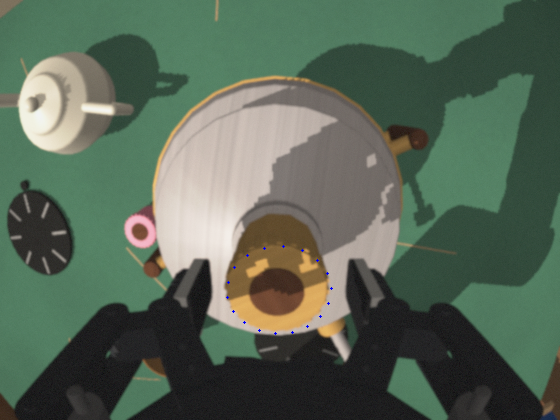

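{"fn": "apply_moves", "kwargs": {
  "delta_pos": [
    [0.1,0.1,-0.8],
    [0.1,0.1,-0.8],
    [0.1,0.1,-0.8],
    [0.1,0.1,-0.8],
    [0.1,0.1,-0.8],
    [0.1,0.1,-0.8],
    [0.1,0.1,-0.8]
  ],
  "dr": [
    [0,0,0],
    [0,0,0],
    [0,0,0],
    [0,0,0],
    [0,0,0],
    [0,0,0],
    [0,0,0]
  ],
  "jaw": [60,60,255,255,255,255,255],
  "force": 40
}}

```text
time_s: 8.03
position: [605.4, -199.8, 273.4]
tcp_rot: [0.701, -0.096, -0.701, -0.096]
ft_force: [0.2, 0.0, 0.3]
opening: 44.0
```

```bash
python3 - <<'E'
from h import *
s=env.sense(); print(s["time_s"],s["position"].round(1),np.degrees(s["q"]).round(1),s["opening"],s["ft_force"].round(1),s["torque"].round(2))
p=env.capture("wrist"); im=p["pixels"].copy()
cv2.imwrite("pics/w7.png",im)
E
```

```text
8.0333 [ 605.4 -199.8  273.4] [-25.5  25.   16.2  81.2   0.  170.2] 43.950002329475055 [0.2 0.  0.3] [ 0.06 -0.04 -0.03]
```

View pics/w7.png

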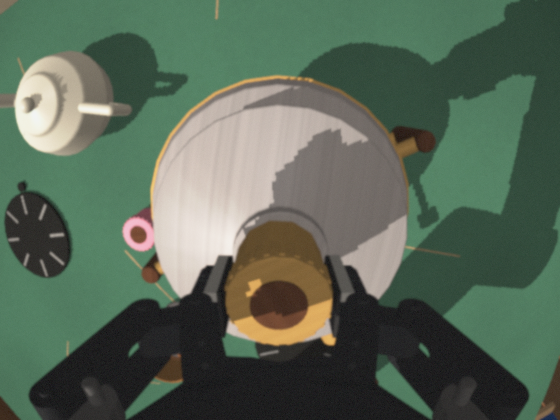

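{"fn": "apply_moves", "kwargs": {
  "delta_pos": [
    [0,0,0.02],
    [0,0,0.04],
    [0,0,0.05],
    [0,0,0.07],
    [0,0,0.09],
    [0,0,0.11],
    [0,0,0.12],
    [0,0,0.14],
    [0,0,0.16],
    [0,0,0.18],
    [0,0,0.2],
    [0,0,0.21]
  ],
  "dr": [
    [0,0,7],
    [0,0,14],
    [0,0,21],
    [0,0,28],
    [0,0,35],
    [0,0,42],
    [0,0,49],
    [0,0,56],
    [0,0,63],
    [0,0,70],
    [0,0,77],
    [0,0,84]
  ],
  "jaw": [255,255,255,255,255,255,255,255,255,255,255,255]
}}

```text
time_s: 9.08
position: [605.2, -200.1, 275.4]
tcp_rot: [-0.584, -0.399, 0.584, -0.399]
ft_force: [-1.6, -0.7, 0.3]
opening: 43.9
```

```bash
python3 - <<'E'
from h import *
s=env.sense(); print(s["time_s"],s["position"].round(1),np.degrees(s["q"]).round(1),s["opening"],s["ft_force"].round(1),s["torque"].round(2))
p=env.capture("wrist"); im=p["pixels"].copy()
cv2.imwrite("pics/w8.png",im)
E
```

```text
9.0833 [ 605.2 -200.1  275.4] [-25.5  25.   16.4  81.4  -0.   85.8] 43.91431383097287 [-1.6 -0.7  0.3] [-0.07  0.1  -0.01]
```

View pics/w8.png

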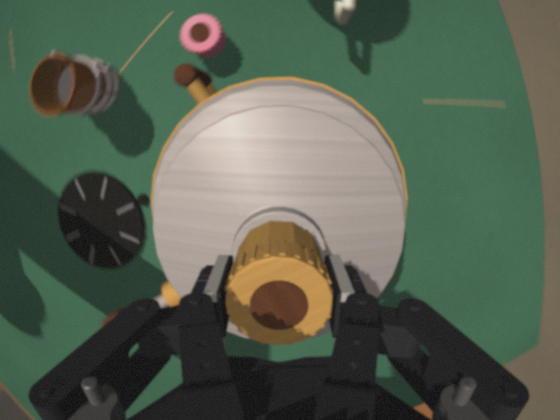

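{"fn": "apply_moves", "kwargs": {
  "delta_pos": [
    [0,0,0.02],
    [0,0,0.04],
    [0,0,0.05],
    [0,0,0.07],
    [0,0,0.09],
    [0,0,0.11],
    [0,0,0.12],
    [0,0,0.14],
    [0,0,0.16],
    [0,0,0.18],
    [0,0,0.2],
    [0,0,0.21]
  ],
  "dr": [
    [0,0,7],
    [0,0,14],
    [0,0,21],
    [0,0,28],
    [0,0,35],
    [0,0,42],
    [0,0,49],
    [0,0,56],
    [0,0,63],
    [0,0,70],
    [0,0,77],
    [0,0,84]
  ],
  "jaw": [255,255,255,255,255,255,255,255,255,255,255,255]
}}

```text
time_s: 10.13
position: [605.2, -200.0, 277.5]
tcp_rot: [0.168, 0.687, -0.168, 0.687]
ft_force: [-0.8, 0.0, 0.4]
opening: 44.0
```

{"fn": "apply_moves", "kwargs": {
  "delta_pos": [
    [0,0,0.02],
    [0,0,0.04],
    [0,0,0.05],
    [0,0,0.07],
    [0,0,0.09],
    [0,0,0.11],
    [0,0,0.12],
    [0,0,0.14],
    [0,0,0.16],
    [0,0,0.18],
    [0,0,0.2],
    [0,0,0.21]
  ],
  "dr": [
    [0,0,7],
    [0,0,14],
    [0,0,21],
    [0,0,28],
    [0,0,35],
    [0,0,42],
    [0,0,49],
    [0,0,56],
    [0,0,63],
    [0,0,70],
    [0,0,77],
    [0,0,84]
  ],
  "jaw": [255,255,255,255,255,255,255,255,255,255,255,255]
}}

```text
time_s: 11.13
position: [605.3, -200.0, 279.6]
tcp_rot: [-0.335, 0.623, 0.335, 0.623]
ft_force: [0.3, -0.5, 0.6]
opening: 44.1
```

{"fn": "apply_moves", "kwargs": {
  "delta_pos": [
    [0,0,0.02],
    [0,0,0.04],
    [0,0,0.05],
    [0,0,0.07],
    [0,0,0.09],
    [0,0,0.11],
    [0,0,0.12],
    [0,0,0.14],
    [0,0,0.16],
    [0,0,0.18],
    [0,0,0.2],
    [0,0,0.21]
  ],
  "dr": [
    [0,0,7],
    [0,0,14],
    [0,0,21],
    [0,0,28],
    [0,0,35],
    [0,0,42],
    [0,0,49],
    [0,0,56],
    [0,0,63],
    [0,0,70],
    [0,0,77],
    [0,0,84]
  ],
  "jaw": [255,255,255,255,255,255,255,255,255,255,255,255]
}}

```text
time_s: 12.13
position: [605.1, -199.9, 281.7]
tcp_rot: [-0.665, 0.239, 0.666, 0.239]
ft_force: [-0.2, 0.0, -0.3]
opening: 43.9
```

```bash
python3 - <<'E'
from h import *
s=env.sense(); print(s["time_s"],s["position"].round(1),np.degrees(s["q"]).round(1),s["opening"],s["ft_force"].round(1),s["torque"].round(2))
p=env.capture("side"); im=p["pixels"].copy()
cv2.imwrite("pics/s9.png",im)
p=env.capture("wrist"); im=p["pixels"].copy()
cv2.imwrite("pics/w9.png",im)
E
```

```text
12.1333 [ 605.1 -199.9  281.7] [ -25.5   25.    17.3   82.3   -0.  -166. ] 43.908592176689325 [-0.2  0.  -0.3] [-0.01  0.13 -0.01]
```

View pics/s9.png

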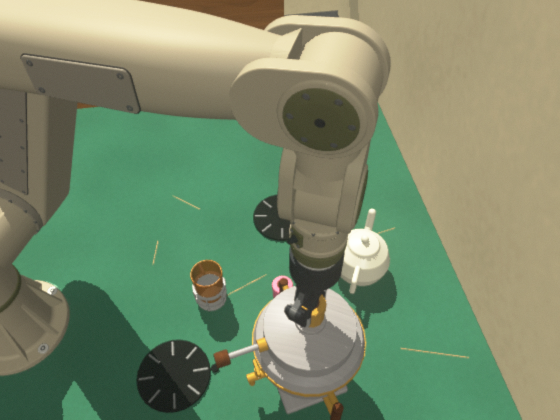

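View pics/w9.png

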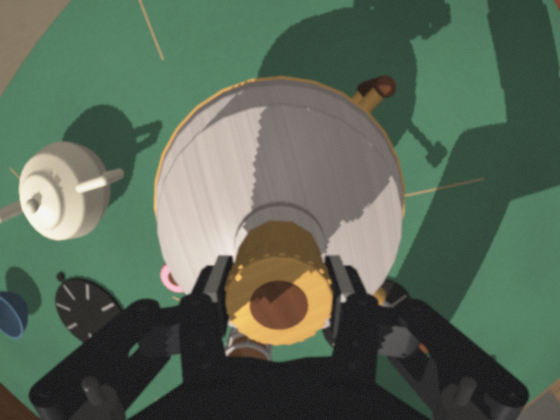

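{"fn": "apply_moves", "kwargs": {
  "delta_pos": [
    [0,0,0],
    [0,0,0],
    [0,0,0],
    [0,0,0],
    [0,0,0],
    [0,0,0],
    [0,0,0],
    [0,0,0],
    [0,0,0],
    [0,0,0],
    [0,0,0],
    [0,0,0]
  ],
  "dr": [
    [0,0,0],
    [0,0,0],
    [0,0,-7],
    [0,0,-14],
    [0,0,-21],
    [0,0,-28],
    [0,0,-35],
    [0,0,-42],
    [0,0,-49],
    [0,0,-56],
    [0,0,-63],
    [0,0,-70]
  ],
  "jaw": [60,60,60,60,60,60,60,60,60,60,60,60]
}}

```text
time_s: 13.23
position: [605.3, -199.9, 281.8]
tcp_rot: [-0.405, 0.58, 0.405, 0.58]
ft_force: [0.6, -0.3, 0.9]
opening: 65.4
```

{"fn": "apply_moves", "kwargs": {
  "delta_pos": [
    [0,0,0],
    [0,0,0],
    [0,0,0],
    [0,0,0],
    [0,0,0],
    [0,0,0],
    [0,0,0],
    [0,0,0],
    [0,0,0],
    [0,0,0],
    [0,0,0],
    [0,0,0]
  ],
  "dr": [
    [0,0,-7],
    [0,0,-14],
    [0,0,-21],
    [0,0,-28],
    [0,0,-35],
    [0,0,-42],
    [0,0,-49],
    [0,0,-56],
    [0,0,-63],
    [0,0,-70],
    [0,0,-77],
    [0,0,-84]
  ],
  "jaw": [60,60,60,60,60,60,60,60,60,60,60,60]
}}

```text
time_s: 14.23
position: [605.4, -199.8, 281.7]
tcp_rot: [0.087, 0.702, -0.087, 0.702]
ft_force: [-0.0, 0.5, 0.7]
opening: 65.8
```

{"fn": "apply_moves", "kwargs": {
  "delta_pos": [
    [0,0,0],
    [0,0,0],
    [0,0,0],
    [0,0,0],
    [0,0,0],
    [0,0,0],
    [0,0,0],
    [0,0,0],
    [0,0,0],
    [0,0,0],
    [0,0,0],
    [0,0,0]
  ],
  "dr": [
    [0,0,-7],
    [0,0,-14],
    [0,0,-21],
    [0,0,-28],
    [0,0,-35],
    [0,0,-42],
    [0,0,-49],
    [0,0,-56],
    [0,0,-63],
    [0,0,-70],
    [0,0,-77],
    [0,0,-84]
  ],
  "jaw": [60,60,60,60,60,60,60,60,60,60,60,60]
}}

```text
time_s: 15.23
position: [605.4, -199.9, 281.8]
tcp_rot: [0.534, 0.463, -0.534, 0.463]
ft_force: [-0.0, -0.8, -1.2]
opening: 65.3
```

{"fn": "apply_moves", "kwargs": {
  "delta_pos": [
    [0,0,0],
    [0,0,0],
    [0,0,0],
    [0,0,0],
    [0,0,0],
    [0,0,0],
    [0,0,0],
    [0,0,0],
    [0,0,0]
  ],
  "dr": [
    [0,0,-7],
    [0,0,-14],
    [0,0,-20],
    [0,0,-20],
    [0,0,-20],
    [0,0,-20],
    [0,0,-20],
    [0,0,-20],
    [0,0,-20]
  ],
  "jaw": [60,60,60,60,255,255,255,255,255]
}}

```text
time_s: 15.98
position: [605.3, -199.8, 281.9]
tcp_rot: [0.605, 0.366, -0.605, 0.366]
ft_force: [-0.7, 1.4, 0.7]
opening: 43.6
```

```bash
python3 - <<'E'
from h import *
s=env.sense(); print(s["time_s"],s["position"].round(1),np.degrees(s["q"]).round(1),s["opening"],s["ft_force"].round(1),s["torque"].round(2))
p=env.capture("wrist"); im=p["pixels"].copy()
cv2.imwrite("pics/w10.png",im)
E
```

```text
15.9833 [ 605.3 -199.8  281.9] [-25.5  25.   17.3  82.3   0.   92.2] 43.63112480119767 [-0.7  1.4  0.7] [ 0.05  0.12 -0.01]
```

View pics/w10.png

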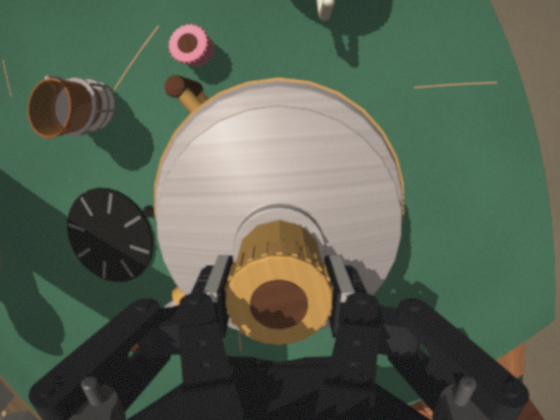

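Regrasped. I'll turn another 252°.

{"fn": "apply_moves", "kwargs": {
  "delta_pos": [
    [0,0,0.02],
    [0,0,0.04],
    [0,0,0.05],
    [0,0,0.07],
    [0,0,0.09],
    [0,0,0.11],
    [0,0,0.12],
    [0,0,0.14],
    [0,0,0.16],
    [0,0,0.18],
    [0,0,0.2],
    [0,0,0.21]
  ],
  "dr": [
    [0,0,7],
    [0,0,14],
    [0,0,21],
    [0,0,28],
    [0,0,35],
    [0,0,42],
    [0,0,49],
    [0,0,56],
    [0,0,63],
    [0,0,70],
    [0,0,77],
    [0,0,84]
  ],
  "jaw": [255,255,255,255,255,255,255,255,255,255,255,255]
}}

```text
time_s: 17.03
position: [605.2, -199.9, 284.0]
tcp_rot: [0.203, 0.677, -0.203, 0.677]
ft_force: [-1.1, 1.0, 1.1]
opening: 44.0
```

{"fn": "apply_moves", "kwargs": {
  "delta_pos": [
    [0,0,0.02],
    [0,0,0.04],
    [0,0,0.05],
    [0,0,0.07],
    [0,0,0.09],
    [0,0,0.11],
    [0,0,0.12],
    [0,0,0.14],
    [0,0,0.16],
    [0,0,0.18],
    [0,0,0.2],
    [0,0,0.21]
  ],
  "dr": [
    [0,0,7],
    [0,0,14],
    [0,0,21],
    [0,0,28],
    [0,0,35],
    [0,0,42],
    [0,0,49],
    [0,0,56],
    [0,0,63],
    [0,0,70],
    [0,0,77],
    [0,0,84]
  ],
  "jaw": [255,255,255,255,255,255,255,255,255,255,255,255]
}}

```text
time_s: 18.03
position: [605.1, -200.1, 286.1]
tcp_rot: [-0.303, 0.639, 0.303, 0.639]
ft_force: [-0.9, -0.0, 2.5]
opening: 44.1
```

{"fn": "apply_moves", "kwargs": {
  "delta_pos": [
    [0,0,0.02],
    [0,0,0.04],
    [0,0,0.05],
    [0,0,0.07],
    [0,0,0.09],
    [0,0,0.11],
    [0,0,0.12],
    [0,0,0.14],
    [0,0,0.16],
    [0,0,0.18],
    [0,0,0.2],
    [0,0,0.21]
  ],
  "dr": [
    [0,0,7],
    [0,0,14],
    [0,0,21],
    [0,0,28],
    [0,0,35],
    [0,0,42],
    [0,0,49],
    [0,0,56],
    [0,0,63],
    [0,0,70],
    [0,0,77],
    [0,0,84]
  ],
  "jaw": [255,255,255,255,255,255,255,255,255,255,255,255]
}}

```text
time_s: 19.03
position: [605.3, -200.3, 288.2]
tcp_rot: [0.653, -0.273, -0.652, -0.272]
ft_force: [-0.4, 0.0, 2.1]
opening: 43.8
```

```bash
python3 - <<'E'
from h import *
s=env.sense(); print(s["time_s"],s["position"].round(1),np.degrees(s["q"]).round(1),s["opening"],s["ft_force"].round(1),s["torque"].round(2))
p=env.capture("wrist"); im=p["pixels"].copy()
cv2.imwrite("pics/w11.png",im)
E
```

```text
19.0333 [ 605.3 -200.3  288.2] [ -25.5   25.    18.2   83.2   -0.  -160.2] 43.785614341425195 [-0.4  0.   2.1] [-0.15  0.09 -0.03]
```

View pics/w11.png

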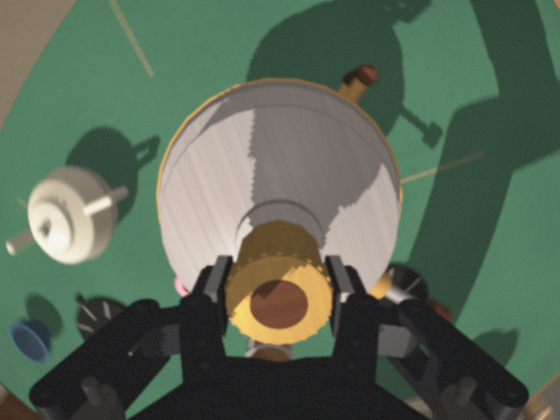

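{"fn": "apply_moves", "kwargs": {
  "delta_pos": [
    [0,0,0.05],
    [0,0,0.1],
    [0,0,0.2],
    [0,0,0.3],
    [0,0,0.4],
    [0,0,0.4]
  ],
  "dr": [
    [0,0,6],
    [0,0,10],
    [0,0,10],
    [0,0,10],
    [0,0,10],
    [0,0,10]
  ],
  "jaw": [255,255,255,255,255,255]
}}

```text
time_s: 19.58
position: [605.3, -199.8, 291.9]
tcp_rot: [-0.673, 0.217, 0.673, 0.217]
ft_force: [0.4, 0.8, -2.2]
opening: 43.6
```

{"fn": "apply_moves", "kwargs": {
  "delta_pos": [
    [0,0,1],
    [0,0,2.5],
    [0,0,4.5],
    [0,1,5],
    [0,4,5],
    [0.3,8,5],
    [0.6,12,5],
    [0.9,16,5],
    [1.2,20,5],
    [1.5,24,5],
    [1.7,28,5],
    [1.8,32,5]
  ],
  "dr": [
    [0,0,0],
    [0,0,0],
    [0,0,0],
    [0,0,0],
    [0,0,0],
    [0,0,0],
    [0,0,0],
    [0,0,0],
    [0,0,0],
    [0,0,0],
    [0,0,0],
    [0,0,0]
  ],
  "jaw": [255,255,255,255,255,255,255,255,255,255,255,255]
}}

```text
time_s: 20.58
position: [622.8, 122.8, 341.5]
tcp_rot: [-0.673, 0.217, 0.673, 0.217]
ft_force: [1.6, -0.2, -3.4]
opening: 44.0
```

{"fn": "apply_moves", "kwargs": {
  "delta_pos": [
    [0,4,-1],
    [0,7,-4],
    [0,8,-8],
    [0,8,-12],
    [0,8,-14],
    [0,8,-15],
    [0,8,-15],
    [0,8,-15]
  ],
  "dr": [
    [0,0,0],
    [0,0,0],
    [0,0,0],
    [0,0,0],
    [0,0,0],
    [0,0,0],
    [0,0,0],
    [0,0,0]
  ],
  "jaw": [255,255,255,255,255,255,255,255]
}}

```text
time_s: 21.25
position: [623.4, 200.3, 192.6]
tcp_rot: [0.673, -0.217, -0.673, -0.217]
ft_force: [0.8, 0.1, -2.1]
opening: 44.1
```

```bash
python3 - <<'E'
from h import *
s=env.sense(); print(s["time_s"],s["position"].round(1),np.degrees(s["q"]).round(1),s["opening"],s["ft_force"].round(1),s["torque"].round(2))
p=env.capture("wrist"); im=p["pixels"].copy()
for a in range(0,360,15):
    u=proj(p,(624+75*np.cos(np.radians(a)),201+75*np.sin(np.radians(a)),8),True); cv2.circle(im,tuple(int(v) for v in u),1,(0,0,255),-1)
cv2.imwrite("pics/w12.png",im)
b=env.capture("scene"); im=b["pixels"].copy()
for a in range(0,360,15):
    u=proj(b,(624+75*np.cos(np.radians(a)),201+75*np.sin(np.radians(a)),8)); cv2.circle(im,tuple(int(v) for v in u),1,(0,0,255),-1)
cv2.imwrite("pics/c12.png",im)
b=env.capture("side"); im=b["pixels"].copy()
for a in range(0,360,15):
    u=proj(b,(624+75*np.cos(np.radians(a)),201+75*np.sin(np.radians(a)),8)); cv2.circle(im,tuple(int(v) for v in u),1,(0,0,255),-1)
cv2.imwrite("pics/s12.png",im)
E
```

```text
21.25 [623.4 200.3 192.6] [  10.8   28.     9.6   71.6    0.  -133.5] 44.055549255386715 [ 0.8  0.1 -2.1] [ 0.   -0.03 -0.04]
```

View pics/w12.png

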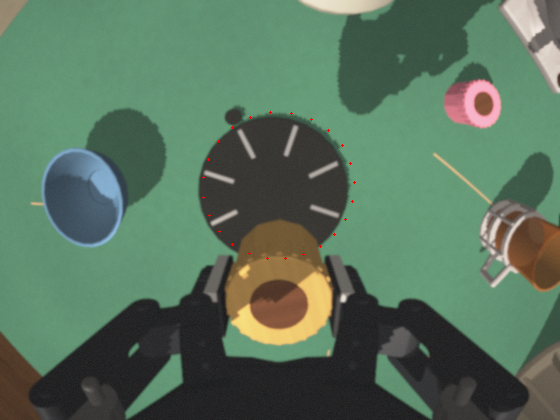

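View pics/c12.png

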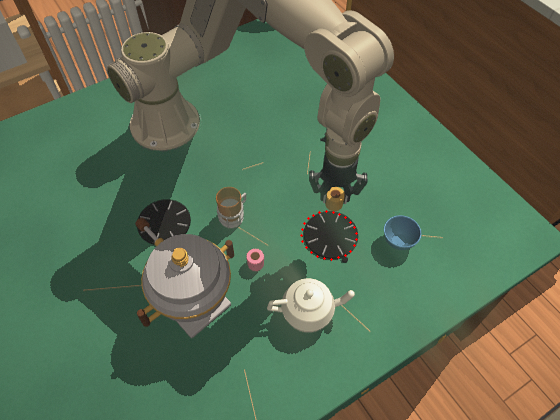

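View pics/s12.png

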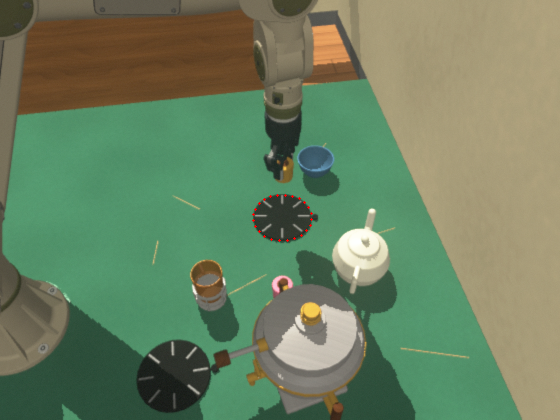

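{"fn": "apply_moves", "kwargs": {
  "delta_pos": [
    [0.05,0.25,-3],
    [0.05,0.25,-6],
    [0.05,0.25,-9],
    [0.05,0.25,-12],
    [0.05,0.25,-14],
    [0.05,0.25,-14.8],
    [0.05,0.25,-14.8],
    [0.05,0.25,-14.8],
    [0.05,0.25,-14.8],
    [0.05,0.25,-14.8]
  ],
  "dr": [
    [0,0,0],
    [0,0,0],
    [0,0,0],
    [0,0,0],
    [0,0,0],
    [0,0,0],
    [0,0,0],
    [0,0,0],
    [0,0,0],
    [0,0,0]
  ],
  "jaw": [255,255,255,255,255,255,255,255,255,255]
}}

```text
time_s: 22.23
position: [625.6, 202.9, 46.5]
tcp_rot: [0.674, -0.216, -0.672, -0.217]
ft_force: [0.7, -0.2, -2.6]
opening: 44.1
```

{"fn": "apply_moves", "kwargs": {
  "delta_pos": [
    [0,0,-0.1],
    [0,0,-0.2],
    [0,0,-0.3],
    [0,0,-0.4],
    [0,0,-0.5],
    [0,0,-0.5],
    [0,0,-0.5]
  ],
  "dr": [
    [0,0,0],
    [0,0,0],
    [0,0,0],
    [0,0,0],
    [0,0,0],
    [0,0,0],
    [0,0,0]
  ],
  "jaw": [255,255,255,255,255,255,255]
}}

```text
time_s: 22.82
position: [623.7, 202.7, 39.8]
tcp_rot: [0.673, -0.216, -0.673, -0.217]
ft_force: [-3.3, -0.5, 4.6]
opening: 43.6
```

```bash
python3 - <<'E'
from h import *
s=env.sense(); print(s["time_s"],s["position"].round(1),np.degrees(s["q"]).round(1),s["opening"],s["ft_force"].round(1),s["torque"].round(2))
p=env.capture("wrist"); cv2.imwrite("pics/w13.png",p["pixels"])
b=env.capture("side"); cv2.imwrite("pics/s13.png",cv2.resize(b["pixels"][150:270,210:370],None,fx=5,fy=5))
E
```

```text
22.8167 [623.7 202.7  39.8] [  11.    34.    -2.9   53.1    0.  -133.3] 43.63451926976745 [-3.3 -0.5  4.6] [-0.09  0.47 -0.05]
```

View pics/w13.png

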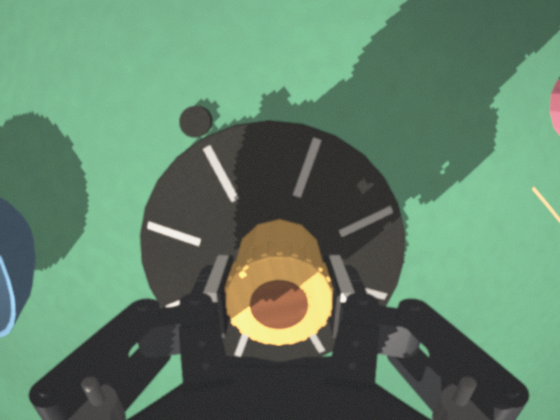

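View pics/s13.png

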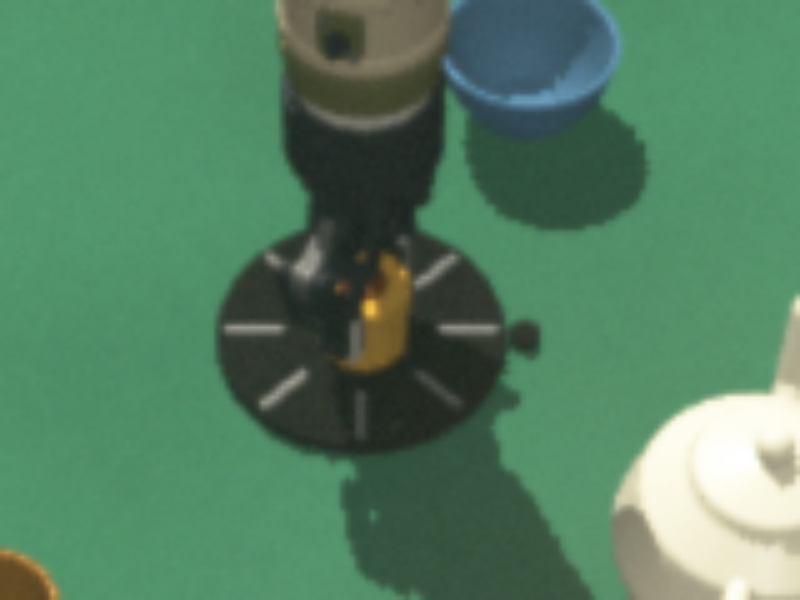

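{"fn": "apply_moves", "kwargs": {
  "delta_pos": [
    [0,0,0],
    [0,0,0],
    [0,0,0],
    [0,0,0],
    [0,0,1],
    [0,0,4],
    [0,0,8],
    [0,0,12],
    [-1,0,15],
    [-3,0,17],
    [-3,0,17],
    [-3,0,17]
  ],
  "dr": [
    [0,0,0],
    [0,0,0],
    [0,0,0],
    [0,0,0],
    [0,0,0],
    [0,0,0],
    [0,0,0],
    [0,0,0],
    [0,0,0],
    [0,0,0],
    [0,0,0],
    [0,0,0]
  ],
  "jaw": [40,40,40,40,40,40,40,40,40,40,40,40]
}}

```text
time_s: 23.92
position: [594.3, 203.0, 211.7]
tcp_rot: [0.675, -0.216, -0.672, -0.217]
ft_force: [0.2, 0.4, 0.1]
opening: 71.9
```

```bash
python3 - <<'E'
from h import *
s=env.sense(); print(s["time_s"],s["position"].round(1),s["opening"],s["ft_force"].round(1))
p=env.capture("wrist"); im=p["pixels"].copy()
for r,z,c in ((75,8,(0,0,255)),(22.5,51.5,(255,0,0))):
  for a in range(0,360,20):
    u=proj(p,(624+r*np.cos(np.radians(a)),203+r*np.sin(np.radians(a)),z),True); cv2.circle(im,tuple(int(v) for v in u),1,c,-1)
cv2.imwrite("pics/w14.png",im)
b=env.capture("side"); cv2.imwrite("pics/s14.png",b["pixels"])
b=env.capture("scene"); cv2.imwrite("pics/c14.png",b["pixels"])
E
```

```text
23.9167 [594.3 203.  211.7] 71.93234362124622 [0.2 0.4 0.1]
```

View pics/w14.png

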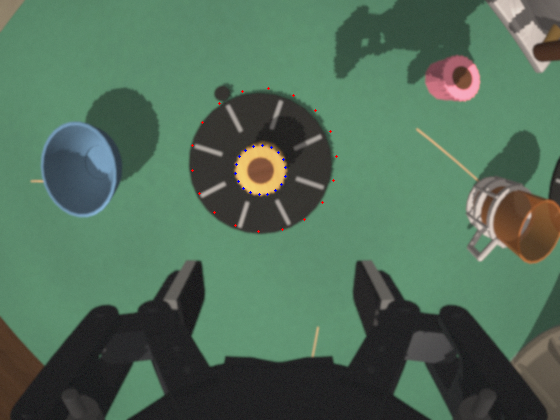

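View pics/s14.png

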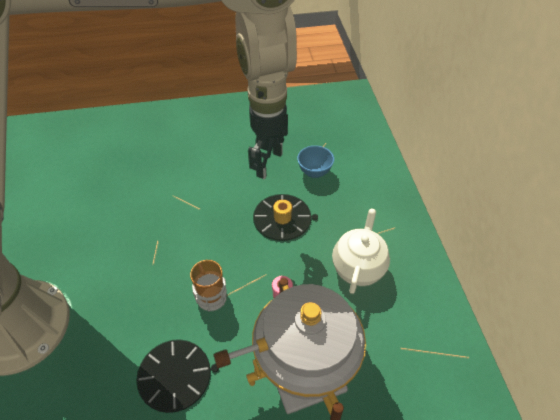

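View pics/c14.png

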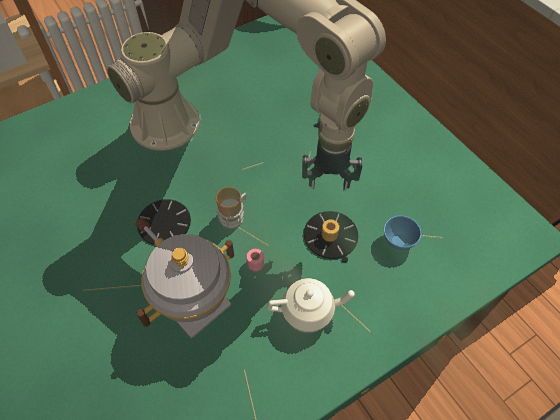

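```bash
python3 - <<'E'
from h import *
b=env.capture("side"); a=env.capture("scene")
cv2.imwrite("pics/s15.png",cv2.resize(b["pixels"][280:400,200:360],None,fx=5,fy=5,interpolation=cv2.INTER_CUBIC))
for p in (a,b):
  for l in ("rod_knob","teapot","cup","sugar_bowl"): print(l,[(np.round(d["xy"],1).tolist(),round(d["p"],2)) for d in env.spot_in(p,l)[:2]])
E
```

```text
rod_knob [([145.5, 226.1], 0.53)]
teapot [([302.4, 301.1], 0.86)]
cup [([231.6, 202.9], 0.66), ([140.6, 224.7], 0.29)]
sugar_bowl [([401.3, 231.0], 0.62)]
rod_knob [([229.6, 353.6], 0.87)]
teapot [([358.3, 256.9], 0.82)]
cup [([207.1, 288.2], 0.93)]
sugar_bowl [([315.5, 160.0], 0.96)]
```

View pics/s15.png

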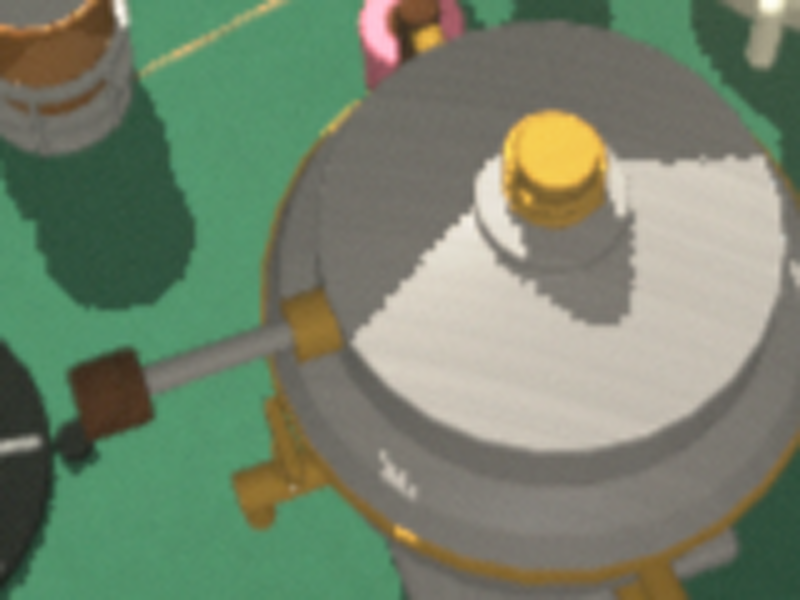

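The knob is still at the same pixel, (222,358), so the rod is holding at its middle click. The neck is bare and the cap stands upright on the trivet. Handing the job in.

```bash
python3 -c "
from cell import env
print(env.job_done())"
```

```text
the job is handed in; nothing more can be done
None
```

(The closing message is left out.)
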